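# Present a hip stem to the upward-looking inspection camera

### The job

Slide the dust cover of the inspection camera fully back off its window, then pick the hip stem with the orange cap out of the grey tote and carry it across to the camera, clear of the rack of ball heads in between. Finish while holding it still and level about 15 mm above the glass, straight over the stem outline etched there and the same way round as the outline; the stem must never touch the camera unit or the rack, and the other stems and everything else on the bench must stay where they are. Do not put it down or let go: the picture is taken while you hold it.

Things in the scene. Friction and masses are not known exactly. Their poses are not given: they have to be found in the camera images.
- stem_center (a point): Half-way up the middle of the white body of the hip stem with the orange cap (the other two have blue caps). x along the body from thin tip to neck end, y to the side the neck leans to, z up. Body 12 mm thick (this point 6 mm above its underside), x -72 to +46 mm, tapering from 11 mm wide at the tip through 20 mm here to 25 mm. About 190 g, balance point 5 mm from here towards the neck.
- stem_cap (a point): Middle of the orange cap, 20 mm long and 15 mm thick, on the end of that stem's steel neck, which leaves the body at 45 degrees towards +x +y: at x = 67, y = 33 mm in the frame of stem_center, at the same height; the cap's underside is 2 mm lower than the body's.
- stem: The same stem with the orange cap as a solid; its origin is on its underside, 6 mm below stem_center, with the same axes.
- stem_b: Neighbouring stem with a blue cap, of the same shape: leave it alone. Origin on its underside below the middle of the white body, axes as for the orange-capped stem.
- stem_c: The other neighbouring stem with a blue cap: leave it alone. Origin and axes likewise.
- tote: Open grey tote, 360 mm (its x) by 240 mm (its y), 80 mm high, fixed; origin under its centre. Three stems lie across it, along its y, neck end to +y, 80 mm apart, on two blue foam bars along its x at y = +36 and -36 mm, 14 mm wide, tops 40 mm above the table; the foam between them lies at 28 mm. The lid stands open on the +y side, leaning outwards, up to 310 mm above the table.
- camera_unit: Fixed white inspection camera box, 250 mm (its x) by 240 mm (its y), looking upward through a dark glass window in its top, 70 mm above the table. Origin on the table directly below the point window; the box spans x -122 to +128 mm, y -155 to +85 mm. Two aluminium guide rails 81 mm high run along its y at x = -103 and +109 mm.
- window (a point): Point on the upper face of the glass (70 mm above the table) marked by a small cross inside the etched white stem outline: stem_center belongs straight above it. x runs along the outline from thin tip to neck end, y to the side to which its neck leans, z up. The glass reaches from x -93 to +99 and y -36 to +64 mm.
- cover (a joint): How far the flat blue dust cover of the window has been slid back, in m: 0 covers the window, 0.108 is the end stop with the window fully clear. It slides along the camera unit's -y, away from the robot; it needs about 2 N and stays where it is left.
- cover_tab (a point): Centre of the black upright grip tab on the dust cover, 60 mm long (the unit's x), 14 mm wide (the unit's y) and 24 mm high, standing on the cover, whose top is 12 mm below this point, 76.5 mm above the table; it moves with the cover and stands 14 mm to the +y side of the window's cross when the cover is shut.
- head_rack: Loose white rack, 204 mm (its x) by 56 mm (its y), with five pink and white ball heads on pins, 88 mm high, between tote and camera; origin under its centre.
- alcohol: Loose upright bottle with a red cap, 64 mm across, 165 mm high; origin under its centre.
- cap_cup: Loose steel cup of spare caps, 72 mm across, 60 mm high; origin under its centre.
- plug_gauge: Loose plug gauge lying flat: square aluminium handle 14 mm thick with a steel plug at each end, 98 mm long (its x); origin under the middle of its handle.
Mind the look-alikes: they are no part of the job. What is shaped like the stem but pink or red is not meant.

How it is judged:
By the outcome, as a careful person would: the job done as asked, in the order asked, and still so for the second after the job is handed in, while the arm keeps its last pose, push and grip.
It also fails if it takes over 54 s, if anything falls off the work surface, if the arm or the gripper's body presses on something with over 40 N, if the wrist force passes 120 N, or if a joint passes its speed limit or range.

### The arm

A 6-joint arm with a two-finger parallel gripper is mounted at the origin on the work surface. World frame = base frame: x ahead of the robot, y to its left, z up, the work surface at z = 0. Lengths are in mm, angles in rad, forces in N, time in s.
With the tool pointing down it reaches from about 350 to 775 mm from the base axis. Payload 7.3 kg.
Tool frame: the origin (TCP) lies at the very end of the fingers, on their centre line; the grasp point (between the pads) lies 19 mm behind it; x points along the fingers, y is the direction in which the jaws open and shut, and the axes are right-handed (so a half turn about x gives the same grasp; the last joint's range is limited). The gripper opens to 92 mm and grips with 3 to 60 N. Pads are 19 mm wide; open, the fingers measure 130 mm over their backs; the gripper's body (75 mm by 190 mm) begins 47 mm behind the grasp point.
Start: joints at [1.17, 0.342, 1.524, -0, 1.275, -0.146], TCP at [132.311, 508.073, 226.741] pointing down, gripper open.
Joint ranges: [-2.53, 2.53], [-0.77, 2.02], [0.04, 2.7], [-1, 4.14], [0.28, 2.66], [-3.11, 3.11]. Speed limits (rad/s): [2.57, 2.57, 3.14, 3.14, 3.14, 3.14].

### API

Orientations are given as [roll, pitch, yaw] about the fixed x, y, z axes, in that order (R = Rz(yaw) Ry(pitch) Rx(roll)).
In Python, from plant import sensors, capture, bot gives the robot as it stands.
- The arm moves only by the shell command python3 -m crank 'ROWS' [OPENING]. ROWS is JSON, a list of rows, each an object of numbers: "dx", "dy", "dz": the shift along the tool's x, y, z in cm; "spin": the turn about the tool's x in rad. A call has 1 to 20 rows; each row is the pose to reach, as a shift and turn from the pose commanded when the call began, along the tool's axes at that moment; what a row does not reach only later rows make up. A row lasts 1/12 s, in which the tool goes at most 41.7 mm and 7.16 degrees, less where a joint would pass 70% of its speed; a pose out of reach is approached as far as the arm can. A call with a gripper value outside its range is refused whole. OPENING is the opening in per cent of the stroke, from 0 (shut) to 100 (fully open), set as the call begins (- or left out, the last holds). The fingers move at their own pace and stop on an object; the grip force is fixed at half the most. Time passes only in rows, so rows that repeat a pose let the fingers close. It gives the time, the measured TCP pose, the force and the opening at its end, in the units of the state.
- sensors.get_obs(): the state, without advancing time (a new reading comes with each control period).
- capture(name): name is "side" or "top" or "wrist"; returns a dict with "frame" (480x640x3 uint8, blue, green, red), "vfov" (degrees; the focal length in pixels is half the picture's height over the tangent of half this angle, whatever the lens; pixels are square), "cx", "cy" (the principal point, pixels), "k1" (the pictures are not rectified: a ray, as slopes to the right and down, at radius r is drawn at 1 + k1 r^2 times it, then the intrinsics apply), "view" (4x4, takes a point from world to camera coordinates); the wrist camera has in their place "mount" (4x4, takes a point from camera to tool coordinates, whose origin is the TCP and whose axes are the tool frame's). Camera axes: x right, y down, z forward; pixel columns grow to the right and rows downward; lengths in mm; the calibration is good to about 2 mm. A picture is of the moment at which its call begins: read the wrist's pose just before it. There is no depth.
- bot.close_job(): hands the job in, once; it reports no verdict.
The state is a dict: "time": time; "joint_positions": joint angles; "dq": joint speeds; "tau": joint torques, N m; "tool_pos": TCP position; "tcp_rot": TCP orientation; "contact_force": force on the tool from outside, world axes, zero at the start; "moment": the same for the moment, N m; "grip_width": finger opening in mm.
Only numpy, scipy, OpenCV 4.12 (cv2) and the standard library are available. Lean on these libraries where they do the work, as an engineer would, in place of code of your own. Each camera call takes 0.05 s, during which the arm holds its last target.

## Working session

There is one attempt and no reset: what is moved stays moved. The work goes in short steps, Python scripts to look and compute and a shell command to move; the robot and the scene stay as the last step left them, time stands still between calls to the robot, and variables do not carry over. Pictures are saved under pics/ and viewed, and the job is handed in when it is done.

```bash
mkdir -p pics; ls; python3 - <<'E'
from plant import sensors, capture, bot
import cv2,numpy as np
o=sensors.get_obs();print(o)
for n in ["top","side","wrist"]:
    c=capture(n);cv2.imwrite(f"pics/{n}0.png",c["frame"]);print(n,c["vfov"],c["cx"],c["cy"],c["k1"],np.array(c.get("view",c.get("mount"))).round(4).tolist())
E
```

```text
pics
{'time': 0.0, 'joint_positions': array([ 1.16999234e+00,  3.42714843e-01,  1.52500103e+00,  2.16201617e-06,
        1.27537659e+00, -1.46016111e-01]), 'dq': array([ 0.00234765,  0.0013624 ,  0.00256544,  0.00101215, -0.00090368,
       -0.00055737]), 'tau': array([ 1.46714825e-03, -4.31227648e+01, -2.44226611e+01,  7.17929564e-02,
        5.58107521e-02, -1.08032889e-04]), 'tool_pos': array([132.15206728, 507.6891526 , 226.05462137]), 'tcp_rot': array([-1.71819089,  1.56929651, -1.97297939]), 'contact_force': array([-0.33656482, -0.0195036 , -0.1075698 ]), 'moment': array([-0.00217815, -0.03154954,  0.00792232]), 'grip_width': 91.71764118507924}
top 49.378646459332614 322.0659465971569 234.77417960870517 -0.0406236458072555 [[0.0076, -0.9999, 0.0103, 21.9237], [-0.9937, -0.0087, -0.1114, 494.0059], [0.1115, -0.0094, -0.9937, 1205.8884], [0.0, 0.0, 0.0, 1.0]]
side 51.13324827157818 322.0329765141197 231.73780981591963 -0.11880232786562633 [[0.9368, -0.3492, -0.0205, -449.2431], [-0.2484, -0.6228, -0.7419, 184.2629], [0.2463, 0.7001, -0.6702, 929.1368], [0.0, 0.0, 0.0, 1.0]]
wrist 67.06395020605375 319.2680603324728 246.10681652887092 -0.0012366661344757983 [[-0.0005, -0.2458, 0.9693, -156.8962], [1.0, -0.0006, 0.0003, 1.1837], [0.0005, 0.9693, 0.2458, -66.7799], [0.0, 0.0, 0.0, 1.0]]
```

View pics/top0.png

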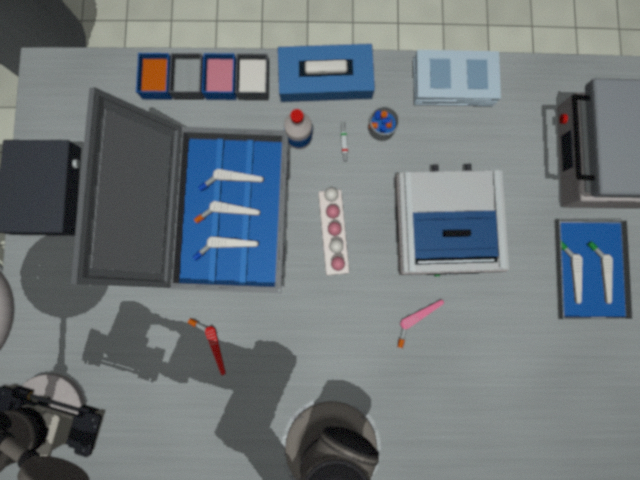

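View pics/side0.png

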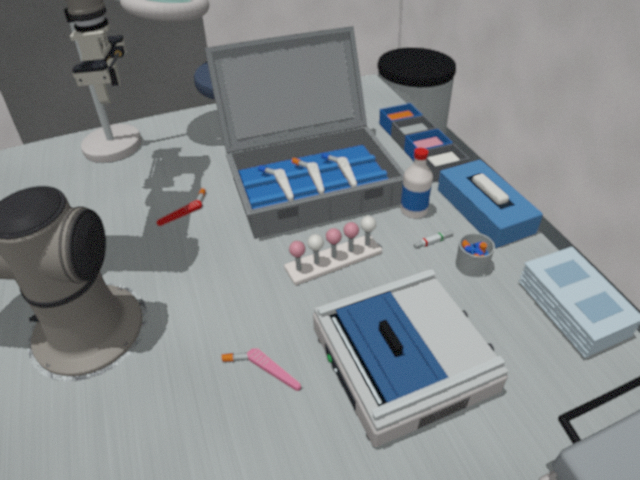

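View pics/wrist0.png

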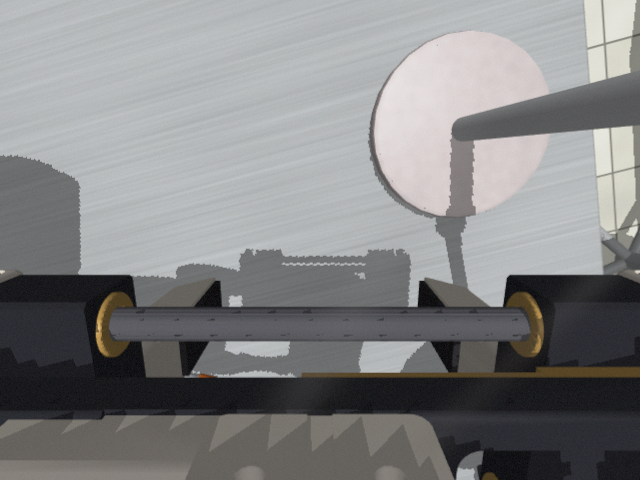

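```bash
cat > h.py <<'E'
import numpy as np,cv2
from scipy.spatial.transform import Rotation as Ro
from plant import sensors,capture
def toolR(o): return Ro.from_euler('xyz',o["tcp_rot"]).as_matrix()
class Cam:
    def __init__(s,n):
        if n=="wrist": o=sensors.get_obs()
        c=capture(n); s.im=c["frame"].copy(); f=240/np.tan(np.radians(c["vfov"])/2)
        s.K=np.array([[f,0,c["cx"]],[0,f,c["cy"]],[0,0,1]]); s.d=np.array([c["k1"],0,0,0.])
        if n=="wrist":
            T=np.eye(4);T[:3,:3]=toolR(o);T[:3,3]=o["tool_pos"]; W=T@np.array(c["mount"])
        else: W=np.linalg.inv(np.array(c["view"]))
        s.R=W[:3,:3]; s.c=W[:3,3]
    def rays(s,px):
        p=cv2.undistortPoints(np.array(px,float).reshape(-1,1,2),s.K,s.d).reshape(-1,2)
        return np.c_[p,np.ones(len(p))]@s.R.T
    def onz(s,px,z):
        r=s.rays(px); return s.c+r*((z-s.c[2])/r[:,2])[:,None]
    def proj(s,P):
        q=(np.atleast_2d(P)-s.c)@s.R
        return cv2.projectPoints(q,np.zeros(3),np.zeros(3),s.K,s.d)[0].reshape(-1,2)
E
python3 - <<'E'
from h import *
o=sensors.get_obs();print(toolR(o).round(3))
c=Cam("top"); im=c.im
def crop(n,x0,y0,x1,y1,k): cv2.imwrite(f"pics/{n}.png",cv2.resize(im[y0:y1,x0:x1],None,fx=k,fy=k,interpolation=cv2.INTER_CUBIC))
crop("t_tote",170,120,300,295,3.4)
crop("t_cam",385,155,520,285,4)
# corner rough: camera unit
print(c.onz([[458,233]],100.5))
E
```

```text
[[-0.     0.252  0.968]
 [-0.001  0.968 -0.252]
 [-1.    -0.001 -0.   ]]
[[ 492.25816729 -277.14046121  100.5       ]]
```

View pics/t_tote.png

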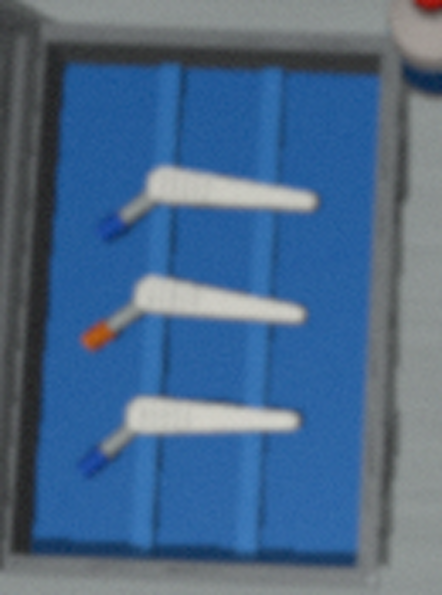

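View pics/t_cam.png

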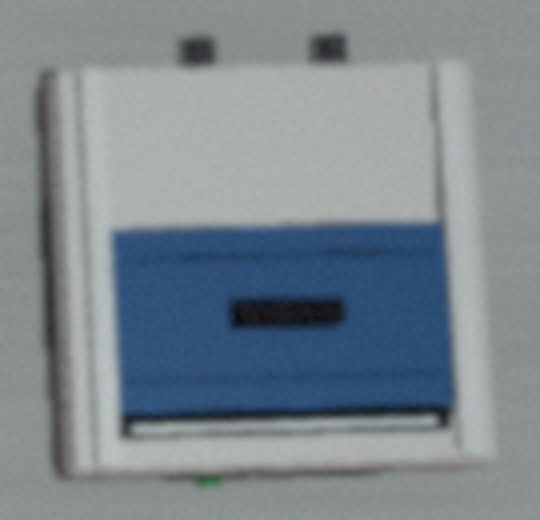

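```bash
cat > m.py <<'E'
from h import *
def mask(im,lo,hi,roi):
    x0,y0,x1,y1=roi; m=np.zeros(im.shape[:2],np.uint8)
    hsv=cv2.cvtColor(im,cv2.COLOR_BGR2HSV)
    m[y0:y1,x0:x1]=cv2.inRange(hsv,lo,hi)[y0:y1,x0:x1]; return m
def big(m): 
    cs,_=cv2.findContours(m,cv2.RETR_EXTERNAL,cv2.CHAIN_APPROX_NONE); return max(cs,key=cv2.contourArea)
def pca(c,m,z):
    ys,xs=np.nonzero(m); P=c.onz(np.c_[xs,ys],z)[:,:2]; mu=P.mean(0)
    w,V=np.linalg.eigh(np.cov((P-mu).T)); return P,mu,V[:,1],V[:,0],w
E
python3 - <<'E'
from m import *
c=Cam("top");im=c.im
for n,y in (("up",(165,190)),("mid",(200,222)),("low",(235,254))):
    m=mask(im,(0,0,160),(179,60,255),(185,y[0],275,y[1])); k=big(m);m2=np.zeros_like(m);cv2.drawContours(m2,[k],-1,255,-1)
    P,mu,a,b,w=pca(c,m2&m,52); a=a if a[1]>0 else -a
    s=(P-mu)@a; print(n,len(P),"mu",mu.round(1),"ax yaw deg",np.degrees(np.arctan2(a[1],a[0])).round(2),"ext",s.min().round(1),s.max().round(1),"ctr",(mu+a*(s.min()*46/118+s.max()*72/118)).round(1))
# tab
m=mask(im,(0,0,0),(179,255,50),(440,225,475,242));k=big(m);r=cv2.minAreaRect(k);print("tab px",r)
P,mu,a,b,w=pca(c,m,100.5);print("tab",mu,np.degrees(np.arctan2(a[1],a[0])),np.sqrt(12*w))
# blue cover
m=mask(im,(100,80,40),(125,255,255),(405,200,510,270));k=big(m)
P=c.onz(k.reshape(-1,2),76.5)[:,:2].astype(np.float32);print("cover",cv2.minAreaRect(P))
for nm,px,z in (("tag",[[197,218]],46),):print(nm,c.onz(px,z))
# rack
print("rack",c.onz([[332,192],[337,264]],80).round(0).tolist())
# box outline & tote corners
print("box",c.onz([[396,172],[502,171],[509,271],[400,273]],75).round(0).tolist())
print("tote",c.onz([[182,133],[288,130],[281,288],[174,284]],80).round(0).tolist())
E
```

```text
up 358 mu [629.4 232.7] ax yaw deg 83.93 ext -63.3 50.8 ctr [630. 239.]
mid 373 mu [551.2 238.9] ax yaw deg 82.69 ext -63.8 49.8 ctr [551.9 244.3]
low 394 mu [471.3 241.3] ax yaw deg 88.18 ext -62.9 51.0 ctr [471.5 247.9]
tab px ((456.0, 232.5), (5.0, 26.0), 90.0)
tab [ 492.55469361 -273.64834795] 91.7581965543071 [11.63597768 60.02797827]
cover ((491.16864013671875, -277.8513488769531), (107.61024475097656, 190.73336791992188), 2.0896589756011963)
tag [[528.60182137 318.45066597  46.        ]]
rack [[586.0, 4.0, 80.0], [422.0, -8.0, 80.0]]
box [[636.0, -143.0, 75.0], [641.0, -391.0, 75.0], [409.0, -399.0, 75.0], [403.0, -150.0, 75.0]]
tote [[722.0, 353.0, 80.0], [731.0, 107.0, 80.0], [367.0, 117.0, 80.0], [374.0, 357.0, 80.0]]
```

Candidates in the top view: the middle tote stem with the orange cap (body 235,209, cap 197,218); its blue-capped neighbours (235,178) and (228,244); a red fake with an orange cap (213,345); a pink fake with an orange cap (420,315); green-capped stems in the right tray (575,275) and (608,275). I choose the middle tote stem. The crop shows it has a white body and an orange cap. First I'll move towards the cover.

```bash
python3 -m crank '[{"dy":-32.7,"dz":36.2,"spin":1.28},{"dy":-32.7,"dz":36.2,"spin":1.28},{"dy":-32.7,"dz":36.2,"spin":1.28},{"dy":-32.7,"dz":36.2,"spin":1.28},{"dy":-32.7,"dz":36.2,"spin":1.28},{"dy":-32.7,"dz":36.2,"spin":1.28},{"dy":-32.7,"dz":36.2,"spin":1.28},{"dy":-32.7,"dz":36.2,"spin":1.28},{"dy":-32.7,"dz":36.2,"spin":1.28},{"dy":-32.7,"dz":36.2,"spin":1.28},{"dy":-32.7,"dz":36.2,"spin":1.28},{"dy":-32.7,"dz":36.2,"spin":1.28},{"dy":-32.7,"dz":36.2,"spin":1.28},{"dy":-32.7,"dz":36.2,"spin":1.28},{"dy":-32.7,"dz":36.2,"spin":1.28},{"dy":-32.7,"dz":36.2,"spin":1.28}]' 60; python3 -c "
from h import *
o=sensors.get_obs();print(o['tool_pos'],toolR(o).round(3),o['joint_positions'].round(2))"
```

```text
[132.23084203 507.90466747 226.4211068 ] [[-0.     0.252  0.968]
 [-0.001  0.968 -0.252]
 [-1.    -0.001 -0.   ]] [ 1.17  0.34  1.52 -0.    1.28 -0.15]invalid input at $[0]: expected keys dx, dy, dz, spin
```

```bash
python3 -m crank '[{"dx":0,"dy":-32.7,"dz":36.2,"spin":1.28},{"dx":0,"dy":-32.7,"dz":36.2,"spin":1.28},{"dx":0,"dy":-32.7,"dz":36.2,"spin":1.28},{"dx":0,"dy":-32.7,"dz":36.2,"spin":1.28},{"dx":0,"dy":-32.7,"dz":36.2,"spin":1.28},{"dx":0,"dy":-32.7,"dz":36.2,"spin":1.28},{"dx":0,"dy":-32.7,"dz":36.2,"spin":1.28},{"dx":0,"dy":-32.7,"dz":36.2,"spin":1.28},{"dx":0,"dy":-32.7,"dz":36.2,"spin":1.28},{"dx":0,"dy":-32.7,"dz":36.2,"spin":1.28},{"dx":0,"dy":-32.7,"dz":36.2,"spin":1.28},{"dx":0,"dy":-32.7,"dz":36.2,"spin":1.28},{"dx":0,"dy":-32.7,"dz":36.2,"spin":1.28},{"dx":0,"dy":-32.7,"dz":36.2,"spin":1.28},{"dx":0,"dy":-32.7,"dz":36.2,"spin":1.28},{"dx":0,"dy":-32.7,"dz":36.2,"spin":1.28}]' 60; python3 -c "
from h import *
o=sensors.get_obs();print(o['tool_pos'],toolR(o).round(3),o['joint_positions'].round(2))"
```

```text
time: 1.58
tool_pos: [399.6, 101.2, 226.7]
tcp_rot: [-2.375, 1.57, 2.374]
contact_force: [0.2, 1.1, 0.5]
grip_width: 55.1
[399.55492379 101.20715366 226.67784186] [[-0.     0.999  0.037]
 [ 0.     0.037 -0.999]
 [-1.    -0.    -0.   ]] [0.06 0.13 1.8  0.   1.2  0.02]
```

```bash
python3 -m crank '[{"dx":0,"dy":7.9,"dz":37.9,"spin":0},{"dx":0,"dy":7.9,"dz":37.9,"spin":0},{"dx":0,"dy":7.9,"dz":37.9,"spin":0},{"dx":0,"dy":7.9,"dz":37.9,"spin":0},{"dx":0,"dy":7.9,"dz":37.9,"spin":0},{"dx":0,"dy":7.9,"dz":37.9,"spin":0},{"dx":0,"dy":7.9,"dz":37.9,"spin":0},{"dx":0,"dy":7.9,"dz":37.9,"spin":0},{"dx":0,"dy":7.9,"dz":37.9,"spin":0},{"dx":0,"dy":7.9,"dz":37.9,"spin":0},{"dx":0,"dy":7.9,"dz":37.9,"spin":0},{"dx":0,"dy":7.9,"dz":37.9,"spin":0},{"dx":0,"dy":7.9,"dz":37.9,"spin":0}]' 60; python3 -c "
from h import *
o=sensors.get_obs();print(o['tool_pos'],toolR(o).round(3))
c=Cam('wrist');cv2.imwrite('pics/w1.png',c.im)
print(c.proj([[492.5,-275,100.5],[506.5,-275,76.5]]), c.proj(o['tool_pos']))"
```

```text
time: 2.67
tool_pos: [492.8, -273.3, 226.7]
tcp_rot: [-2.722, 1.57, 2.028]
contact_force: [-0.7, 0.7, 0.2]
grip_width: 54.9
[ 492.81825936 -273.3248033   226.65552212] [[-0.001  0.999  0.038]
 [ 0.001  0.038 -0.999]
 [-1.    -0.    -0.001]]
[[319.69365317 242.86844375]
 [335.77926319 236.94532887]] [[320.64159072 303.31477741]]
```

View pics/w1.png

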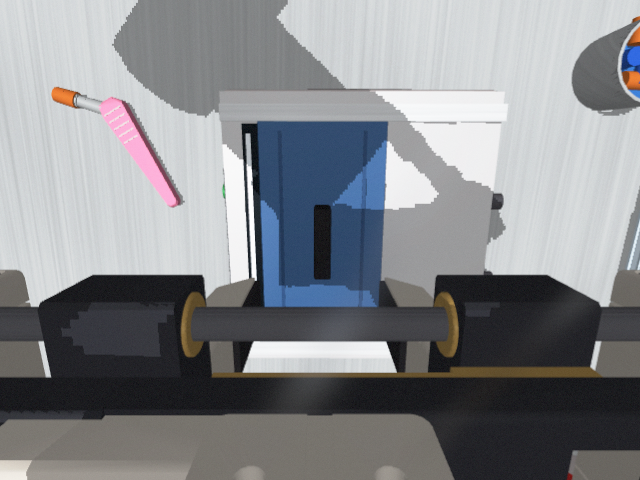

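The tab is at (322,242) in the wrist view, within 2 px of the prediction. I'll descend, grip it and slide it.

```bash
python3 -m crank '[{"dx":4,"dy":0.1,"dz":0,"spin":0},{"dx":8,"dy":0.1,"dz":0,"spin":0},{"dx":11,"dy":0.1,"dz":0,"spin":0},{"dx":13,"dy":0.1,"dz":0,"spin":0},{"dx":14.2,"dy":0.1,"dz":0,"spin":0},{"dx":14.2,"dy":0.1,"dz":0,"spin":0},{"dx":14.2,"dy":0.1,"dz":0,"spin":0}]' 60;  python3 -m crank '[{"dx":0,"dy":0,"dz":0,"spin":0},{"dx":0,"dy":0,"dz":0,"spin":0},{"dx":0,"dy":0,"dz":0,"spin":0},{"dx":0,"dy":0,"dz":0,"spin":0},{"dx":0,"dy":0,"dz":0,"spin":0},{"dx":0,"dy":0,"dz":0,"spin":0}]' 0
```

```text
time: 3.3
tool_pos: [493.9, -274.1, 85.0]
tcp_rot: [-2.517, 1.57, 2.233]
contact_force: [0.3, -0.6, 0.7]
grip_width: 54.7
time: 3.8
tool_pos: [493.9, -275.6, 85.0]
tcp_rot: [1.03, 1.57, -0.505]
contact_force: [1.1, -0.7, -0.2]
grip_width: 19.7
```

```bash
python3 -m crank '[{"dx":0,"dy":0,"dz":0,"spin":0},{"dx":0,"dy":0,"dz":0,"spin":0},{"dx":0,"dy":0,"dz":0,"spin":0},{"dx":0,"dy":0,"dz":0,"spin":0}]' 0; python3 -m crank '[{"dx":0,"dy":1,"dz":0,"spin":0},{"dx":0,"dy":2,"dz":0,"spin":0},{"dx":0,"dy":3,"dz":0,"spin":0},{"dx":0,"dy":4,"dz":0,"spin":0},{"dx":0,"dy":5,"dz":0,"spin":0},{"dx":0,"dy":6,"dz":0,"spin":0},{"dx":0,"dy":7,"dz":0,"spin":0},{"dx":0,"dy":8,"dz":0,"spin":0},{"dx":0,"dy":9,"dz":0,"spin":0},{"dx":0,"dy":9.6,"dz":0,"spin":0},{"dx":0,"dy":10.2,"dz":0,"spin":0},{"dx":0,"dy":10.6,"dz":0,"spin":0},{"dx":0,"dy":10.6,"dz":0,"spin":0}]' 0
```

```text
time: 4.13
tool_pos: [494.0, -275.6, 84.9]
tcp_rot: [1.242, 1.57, -0.293]
contact_force: [0.7, 0.3, 1.4]
grip_width: 14.0
time: 5.22
tool_pos: [586.1, -272.1, 84.4]
tcp_rot: [-1.748, 1.539, 3.001]
contact_force: [-51.6, -0.9, 30.3]
grip_width: 13.7
```

```bash
python3 - <<'E'
from m import *
o=sensors.get_obs();print(o['tool_pos'],toolR(o).round(3),o['contact_force'],o['moment'])
c=Cam('wrist');cv2.imwrite('pics/w2.png',c.im)
s=Cam('side');cv2.imwrite('pics/s2.png',cv2.resize(s.im[200:480,270:600],None,fx=2.2,fy=2.1))
t=Cam('top');cv2.imwrite('pics/t2.png',cv2.resize(t.im[150:300,380:560],None,fx=4,fy=4))
E
```

```text
[ 586.14910734 -272.07737374   84.42064801] [[-0.031  0.999  0.036]
 [ 0.004  0.036 -0.999]
 [-1.    -0.031 -0.006]] [-51.63883695  -0.92560499  30.28147693] [-0.34701514  8.79692264  0.06136533]
```

View pics/w2.png

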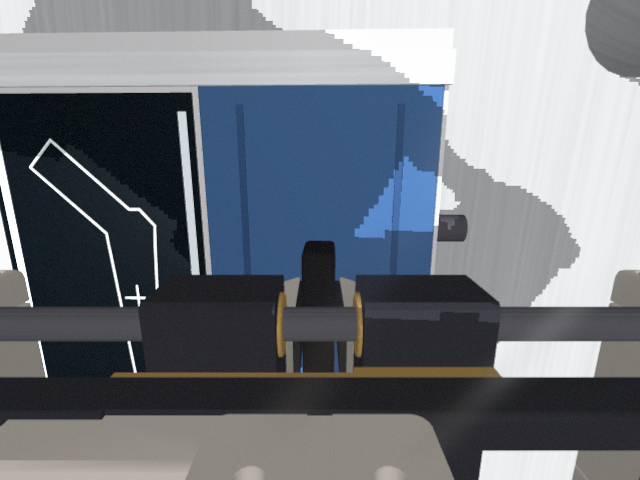

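View pics/s2.png

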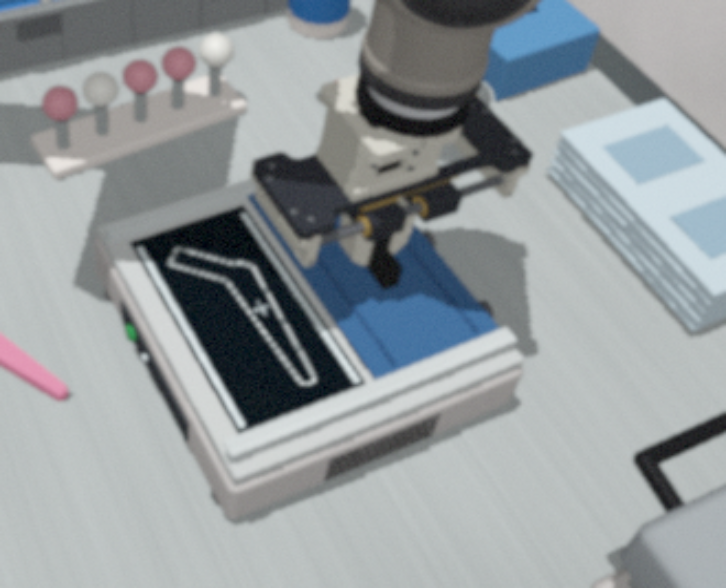

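View pics/t2.png

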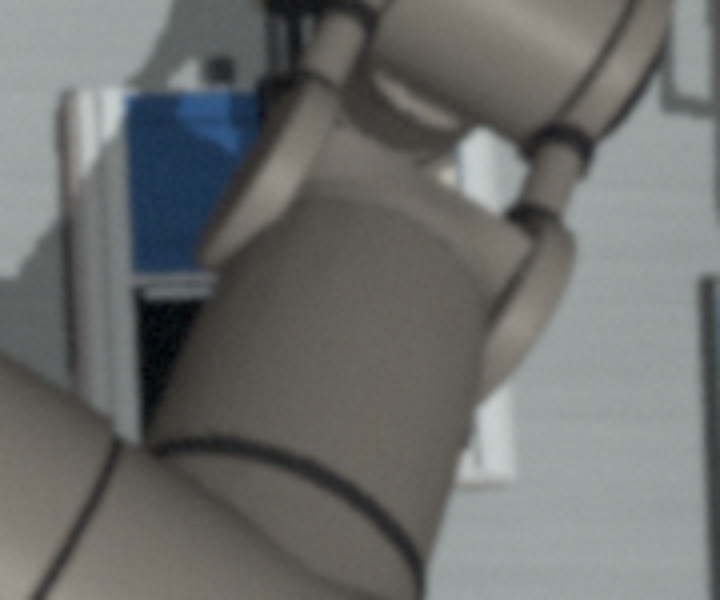

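```bash
python3 - <<'E'
from m import *
c=Cam('wrist');o=sensors.get_obs();print(o['tool_pos'],o['contact_force'])
print('tab end top',c.onz([[303,243],[336,243]],100.5).round(1).tolist())
print('cross',c.onz([[135,295]],70).round(1))
print('cover edges',c.onz([[203,150],[440,150]],76.5).round(1).tolist())
print('box edge',c.onz([[453,40]],81).round(1).tolist())
print('glass near/far edges at row 240', c.onz([[8,240],[198,240]],70).round(1).tolist())
s=Cam('side'); print('cross side',s.onz([[270+262/2.2,200+309/2.1]],70))
E
```

```text
[ 586.1344557  -272.10788863   84.45670889] [-49.64067461  -0.4555314   28.52887941]
tab end top [[578.3, -239.7, 100.5], [591.6, -239.1, 100.5]]
cross [[ 490.6 -278.2   70. ]]
cover edges [[531.1, -204.8, 76.5], [635.6, -201.2, 76.5]]
box edge [[634.6, -159.1, 81.0]]
glass near/far edges at row 240 [[428.6, -251.8, 70.0], [524.6, -247.7, 70.0]]
cross side [[ 491.28200019 -283.34780814   70.        ]]
```

The cross shows up 94 mm from the tab. The cover had started about 16 mm open, so it is now at its end stop (108 − 14 = 94). I'll relax the push, release and rise.

```bash
python3 -m crank '[{"dx":0,"dy":-0.6,"dz":0,"spin":0},{"dx":0,"dy":-1.2,"dz":0,"spin":0},{"dx":0,"dy":-1.2,"dz":0,"spin":0},{"dx":0,"dy":-1.2,"dz":0,"spin":0}]' 0;python3 -m crank '[{"dx":0,"dy":0,"dz":0,"spin":0},{"dx":0,"dy":0,"dz":0,"spin":0},{"dx":0,"dy":0,"dz":0,"spin":0},{"dx":0,"dy":0,"dz":0,"spin":0}]' 55; python3 -m crank '[{"dx":-3,"dy":0,"dz":0,"spin":0},{"dx":-6,"dy":0,"dz":0,"spin":0},{"dx":-10,"dy":0,"dz":0,"spin":0},{"dx":-14,"dy":0,"dz":0,"spin":0},{"dx":-14,"dy":0,"dz":0,"spin":0},{"dx":-14,"dy":0,"dz":0,"spin":0}]' -; python3 -c "
from h import *
o=sensors.get_obs();print(o['tool_pos'],toolR(o).round(3))
c=Cam('wrist');cv2.imwrite('pics/w3.png',c.im)"
```

```text
time: 5.8
tool_pos: [586.0, -272.3, 84.7]
tcp_rot: [-1.729, 1.567, 3.02]
contact_force: [-8.9, -1.8, 6.4]
grip_width: 13.6
time: 6.13
tool_pos: [588.3, -271.9, 84.4]
tcp_rot: [1.595, 1.57, 0.06]
contact_force: [0.1, -0.7, 0.1]
grip_width: 35.5
time: 6.63
tool_pos: [589.2, -272.6, 227.8]
tcp_rot: [1.021, 1.564, -0.514]
contact_force: [0.4, 1.0, -0.9]
grip_width: 50.3
[ 589.202712   -272.62011928  227.76172954] [[ 0.006  0.999  0.036]
 [-0.003  0.036 -0.999]
 [-1.     0.006  0.003]]
```

View pics/w3.png

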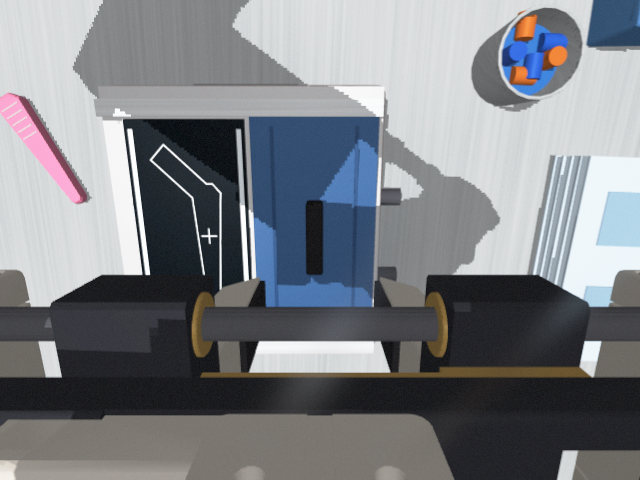

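```bash
python3 -m crank '[{"dx":0,"dy":-2.1,"dz":-42.3,"spin":0.16},{"dx":0,"dy":-2.1,"dz":-42.3,"spin":0.16},{"dx":0,"dy":-2.1,"dz":-42.3,"spin":0.16},{"dx":0,"dy":-2.1,"dz":-42.3,"spin":0.16},{"dx":0,"dy":-2.1,"dz":-42.3,"spin":0.16},{"dx":0,"dy":-2.1,"dz":-42.3,"spin":0.16},{"dx":0,"dy":-2.1,"dz":-42.3,"spin":0.16},{"dx":0,"dy":-2.1,"dz":-42.3,"spin":0.16},{"dx":0,"dy":-2.1,"dz":-42.3,"spin":0.16},{"dx":0,"dy":-2.1,"dz":-42.3,"spin":0.16},{"dx":0,"dy":-2.1,"dz":-42.3,"spin":0.16},{"dx":0,"dy":-2.1,"dz":-42.3,"spin":0.16},{"dx":0,"dy":-2.1,"dz":-42.3,"spin":0.16},{"dx":0,"dy":-2.1,"dz":-42.3,"spin":0.16}]' 55; python3 -m crank '[{"dx":0,"dy":0,"dz":0,"spin":0},{"dx":0,"dy":0,"dz":0,"spin":0}]'; python3 -c "
from h import *
o=sensors.get_obs();print(o['tool_pos'],toolR(o).round(3))
c=Cam('wrist');cv2.imwrite('pics/w4.png',c.im)
t=Cam('top');cv2.imwrite('pics/t4.png',t.im);cv2.imwrite('pics/t4c.png',cv2.resize(t.im[150:290,385:525],None,fx=4.2,fy=4.2,interpolation=cv2.INTER_CUBIC))"
```

```text
time: 7.85
tool_pos: [551.5, 148.5, 223.7]
tcp_rot: [-1.04, 1.569, -2.736]
contact_force: [-0.3, 0.1, -0.1]
grip_width: 50.0
time: 8.02
tool_pos: [551.8, 148.3, 224.5]
tcp_rot: [-0.913, 1.57, -2.61]
contact_force: [0.5, -0.2, -0.7]
grip_width: 50.5
[551.79837378 148.30350697 224.51829401] [[-0.     0.992 -0.126]
 [-0.    -0.126 -0.992]
 [-1.    -0.     0.   ]]
```

View pics/w4.png

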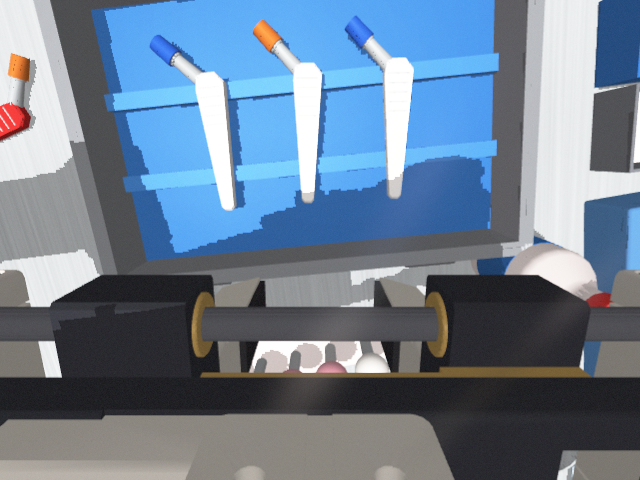

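View pics/t4c.png

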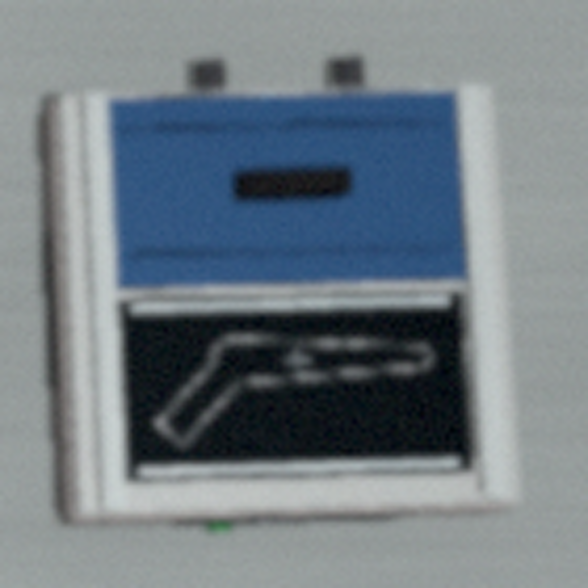

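The middle, orange-capped stem is at (310,130) in the wrist view. The outline on the glass is fully clear, with its neck to the left and towards the robot in the top view. Now I'll measure both.

```bash
python3 - <<'E'
from m import *
c=Cam('wrist');im=c.im
for n,roi in (("mid",(285,55,335,212)),("L",(190,62,245,215)),("R",(376,52,420,206))):
    m=mask(im,(0,0,110),(179,70,255),roi)
    m=cv2.morphologyEx(m,cv2.MORPH_OPEN,np.ones((15,15),np.uint8))
    if n=="mid": cv2.imwrite('pics/mk.png',np.hstack([im[40:220,270:350],cv2.cvtColor(m,cv2.COLOR_GRAY2BGR)[40:220,270:350]]).repeat(3,0).repeat(3,1))
    P,mu,a,b,w=pca(c,m,52);a=a if a[1]>0 else -a
    b=np.array([-a[1],a[0]])
    s=(P-mu)@a;u=(P-mu)@b;lo,hi=s.min(),s.max()
    for f in (0.15,0.61,0.9):
        k=abs(s-(lo+f*(hi-lo)))<1.5; print(f,u[k].min().round(1),u[k].max().round(1),end=' | ')
    print(n,mu.round(1),np.degrees(np.arctan2(a[1],a[0])).round(2),lo.round(1),hi.round(1),"ctr",(mu+a*(lo*46/118+hi*72/118)).round(1))
m=mask(im,(5,150,120),(18,255,255),(245,10,290,55));ys,xs=np.nonzero(m);print("cap",c.onz([[xs.mean(),ys.mean()]],50).round(1))
# outline in top
t=Cam('top')
m=mask(t.im,(0,0,75),(179,255,255),(419,226,492,258));
ys,xs=np.nonzero(m);print(len(xs))
print("cross top",t.onz([[385+299/4.2-.5+.5*0,150+358/4.2-.5]],70))
# outline key pts: tip end, shoulder ; crop px
pts=np.array([[433,356],[425,369],[421,344],[228,340],[243,384],[155,424],[181,447]])/4.2-.38+[385,150]
for p,q in zip(pts,t.onz(pts,70)):print(p.round(1),q.round(1))
E
```

```text
0.15 -6.7 7.6 | 0.61 -10.4 10.3 | 0.9 -12.1 11.4 | mid [552.7 246.9] 82.92 -56.3 43.4 ctr [553.2 251.4]
0.15 -8.1 8.4 | 0.61 -11.6 11.2 | 0.9 -13.3 12.6 | L [473.6 246.4] 88.52 -61.0 47.5 ctr [473.7 251.6]
0.15 -7.4 7.8 | 0.61 -11.0 10.4 | 0.9 -12.5 11.8 | R [628.8 238.1] 84.3 -61.8 46.6 ctr [629.3 242.5]
cap [[527.8 315.3  50. ]]
188
cross top [[ 491.79554002 -280.04205429   70.        ]]
[487.7 234.4] [ 493.3 -354.3   70. ]
[485.8 237.5] [ 486.1 -349.7   70. ]
[484.9 231.5] [ 499.8 -347.8   70. ]
[438.9 230.6] [ 501.1 -241.5   70. ]
[442.5 241. ] [ 477.  -249.3   70. ]
[421.5 250.6] [ 454.8 -200.8   70. ]
[427.7 256. ] [ 442.4 -214.8   70. ]
```

View pics/mk.png

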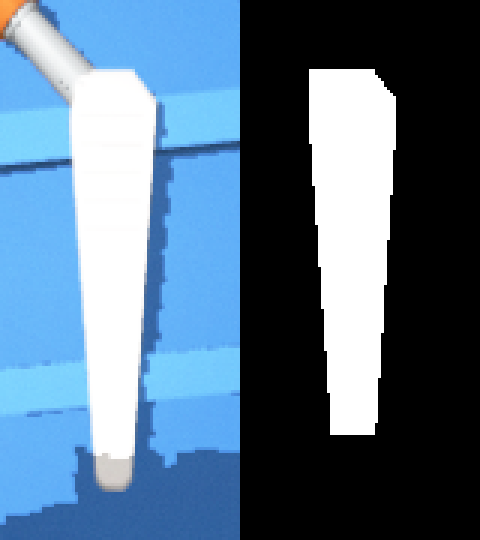

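```bash
python3 -m crank '[{"dx":2,"dy":-1.1,"dz":-4,"spin":0},{"dx":5,"dy":-1.1,"dz":-8,"spin":0},{"dx":9,"dy":-1.1,"dz":-10.1,"spin":0},{"dx":12,"dy":-1.1,"dz":-10.1,"spin":0},{"dx":12,"dy":-1.1,"dz":-10.1,"spin":0},{"dx":12,"dy":-1.1,"dz":-10.1,"spin":0},{"dx":12,"dy":-1.1,"dz":-10.1,"spin":0}]' 55; python3 - <<'E'
from h import *
P=[]
o=sensors.get_obs();print(o['tool_pos'],toolR(o).round(3))
c=Cam('wrist');cv2.imwrite('pics/w5.png',c.im);print(c.proj([[558.5,290.3,52],[552.7,244.8,52]]).round())
E
```

```text
time: 8.8
tool_pos: [554.1, 251.1, 106.5]
tcp_rot: [1.897, 1.569, 0.202]
contact_force: [-0.1, 0.0, 1.3]
grip_width: 50.7
[554.14101814 251.05504596 106.45513775] [[ 0.002  0.992 -0.124]
 [ 0.    -0.124 -0.992]
 [-1.     0.002 -0.001]]
[[320. 203.]
 [319. 278.]]
```

View pics/w5.png

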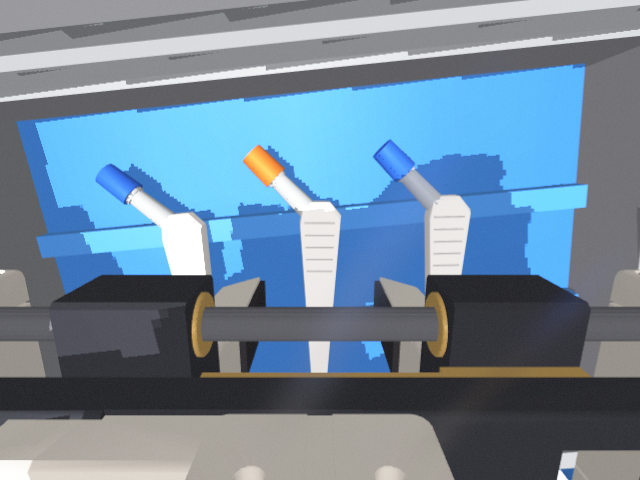

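```bash
python3 -m crank '[{"dx":2.5,"dy":0,"dz":0,"spin":0},{"dx":4.5,"dy":0,"dz":0,"spin":0},{"dx":6,"dy":0,"dz":0,"spin":0},{"dx":7.1,"dy":0,"dz":0,"spin":0},{"dx":7.1,"dy":0,"dz":0,"spin":0},{"dx":7.1,"dy":0,"dz":0,"spin":0},{"dx":7.1,"dy":0,"dz":0,"spin":0}]' 55; python3 -m crank '[{"dx":0,"dy":0,"dz":0,"spin":0},{"dx":0,"dy":0,"dz":0,"spin":0},{"dx":0,"dy":0,"dz":0,"spin":0},{"dx":0,"dy":0,"dz":0,"spin":0},{"dx":0,"dy":0,"dz":0,"spin":0},{"dx":0,"dy":0,"dz":0,"spin":0},{"dx":0,"dy":0,"dz":0,"spin":0},{"dx":0,"dy":0,"dz":0,"spin":0}]' 0
```

```text
time: 9.43
tool_pos: [554.4, 251.5, 35.6]
tcp_rot: [2.017, 1.568, 0.321]
contact_force: [0.4, 0.1, 0.8]
grip_width: 50.4
time: 10.1
tool_pos: [553.3, 251.6, 34.0]
tcp_rot: [2.139, 1.57, 0.445]
contact_force: [0.5, -1.0, 2.8]
grip_width: 21.0
```

```bash
python3 -m crank '[{"dx":0,"dy":0,"dz":0,"spin":0},{"dx":0,"dy":0,"dz":0,"spin":0},{"dx":-0.5,"dy":0,"dz":0,"spin":0},{"dx":-1.5,"dy":0,"dz":0,"spin":0},{"dx":-3,"dy":0,"dz":0,"spin":0},{"dx":-5,"dy":0,"dz":0,"spin":0},{"dx":-7.5,"dy":0,"dz":0,"spin":0},{"dx":-10,"dy":0,"dz":0,"spin":0},{"dx":-12.5,"dy":0,"dz":0,"spin":0},{"dx":-15,"dy":0,"dz":0,"spin":0},{"dx":-16,"dy":0,"dz":0,"spin":0},{"dx":-16,"dy":0,"dz":0,"spin":0},{"dx":-16,"dy":0,"dz":0,"spin":0}]' 0;python3 - <<'E'
from h import *
o=sensors.get_obs();print(o['tool_pos'],toolR(o).round(3),o['moment'])
c=Cam('wrist');cv2.imwrite('pics/w6.png',c.im)
s=Cam('side');cv2.imwrite('pics/s6.png',s.im)
E
```

```text
time: 11.18
tool_pos: [552.8, 251.4, 193.3]
tcp_rot: [-1.248, 1.571, -2.943]
contact_force: [0.2, -0.4, -1.7]
grip_width: 21.2
[552.76726377 251.3560692  193.34403348] [[-0.     0.992 -0.124]
 [-0.    -0.124 -0.992]
 [-1.    -0.     0.   ]] [-0.08939785  0.02150646 -0.04095424]
```

View pics/w6.png

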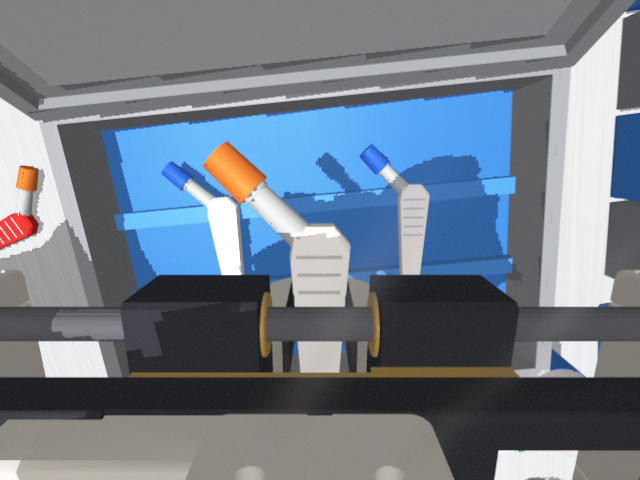

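View pics/s6.png

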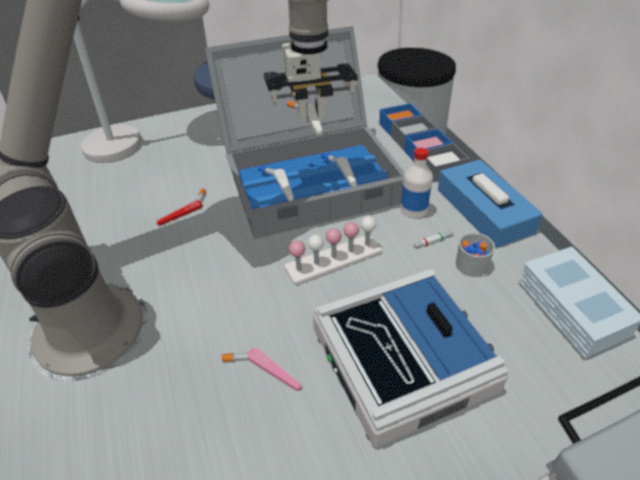

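```bash
cat > hold.py <<'E'
from m import *
# stem in world from tool pose with nominal grasp: stem x dir = -tool z, y dir = -tool y, TCP at stem (gx,0), stem_center 12 mm behind TCP
def stem_pts(o,pts,gx=6.7,h=12,gy=0):
    R=toolR(o); out=[]
    for x,y,z in pts: out.append(o['tool_pos']+R@np.array([-h-z,-(y-gy),-(x-gx)]))
    return np.array(out)
E
python3 - <<'E'
from hold import *
o=sensors.get_obs();c=Cam('wrist')
names=['neckend top','cap ctr','shoulder L(+y)','shoulder R']
print(c.proj(stem_pts(o,[(46,0,6),(67,33,0),(40,12.2,6),(36,-12,6)])).round(1).tolist())
m=mask(c.im,(5,150,120),(18,255,255),(190,130,280,215));ys,xs=np.nonzero(m);print('cap',xs.mean(),ys.mean())
s=Cam('side');cv2.imwrite('pics/s6c.png',cv2.resize(s.im[50:160,250:370],None,fx=5,fy=5,interpolation=cv2.INTER_CUBIC))
p=s.proj(stem_pts(o,[(67,33,0),(46,0,6),(-72,0,6),(-72,0,-6)]));print(p,(p-[250,50])*5)
cv2.imwrite('pics/w6c.png',cv2.resize(c.im[130:280,190:370],None,fx=4,fy=4))
E
```

```text
[[321.4, 227.8], [237.3, 172.3], [290.5, 242.7], [351.6, 252.5]]
cap 233.15254237288136 171.22881355932202
[[291.60709504 103.74846142]
 [307.46132679 103.71742428]
 [319.24188453 129.35711044]
 [319.36272782 134.3272503 ]] [[208.03547518 268.74230711]
 [287.30663394 268.58712139]
 [346.20942265 396.78555218]
 [346.81363908 421.63625149]]
```

View pics/s6c.png

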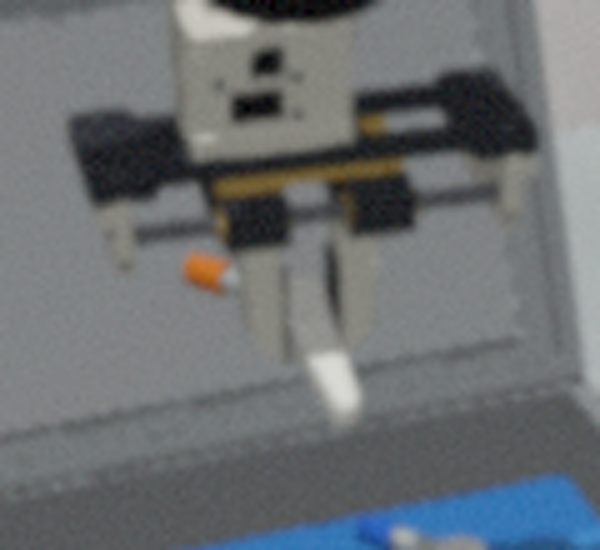

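View pics/w6c.png

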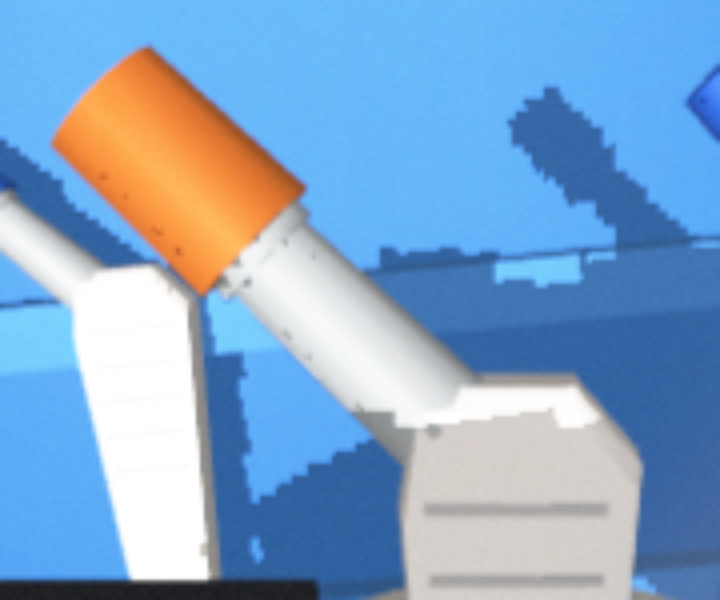

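The stem is held level and its image matches the nominal grasp within a few pixels. I'll carry it high across.

```bash
python3 -m crank '[{"dx":0,"dy":0,"dz":1,"spin":0},{"dx":0,"dy":0,"dz":3,"spin":0},{"dx":0,"dy":0,"dz":6,"spin":0},{"dx":0,"dy":0,"dz":9.2,"spin":0},{"dx":0,"dy":0,"dz":12.6,"spin":-0.02},{"dx":0,"dy":0,"dz":16,"spin":-0.04},{"dx":0,"dy":0.1,"dz":19.5,"spin":-0.06},{"dx":0,"dy":0.1,"dz":23,"spin":-0.08},{"dx":0,"dy":0.2,"dz":26.5,"spin":-0.1},{"dx":0,"dy":0.2,"dz":30,"spin":-0.12},{"dx":0,"dy":0.2,"dz":33.5,"spin":-0.14},{"dx":0,"dy":0.3,"dz":37,"spin":-0.16},{"dx":0,"dy":0.3,"dz":40.5,"spin":-0.16},{"dx":0,"dy":0.4,"dz":44,"spin":-0.16},{"dx":0,"dy":0.4,"dz":47,"spin":-0.16},{"dx":0,"dy":0.4,"dz":49.6,"spin":-0.16},{"dx":0,"dy":0.4,"dz":51.4,"spin":-0.16},{"dx":0,"dy":0.4,"dz":52.4,"spin":-0.16},{"dx":0,"dy":0.4,"dz":52.8,"spin":-0.16},{"dx":0,"dy":0.4,"dz":52.8,"spin":-0.16}]' 0; python3 -m crank '[{"dx":0,"dy":0,"dz":0,"spin":0},{"dx":0,"dy":0,"dz":0,"spin":0}]';python3 - <<'E'
from hold import *
o=sensors.get_obs();print(o['tool_pos'],toolR(o).round(3))
c=Cam('wrist');cv2.imwrite('pics/w7.png',c.im)
s=Cam('side');cv2.imwrite('pics/s7.png',cv2.resize(s.im[200:480,270:600],None,fx=2.2,fy=2.1))
E
```

```text
time: 13.05
tool_pos: [491.3, -273.3, 193.2]
tcp_rot: [-2.433, 1.57, 2.314]
contact_force: [-0.1, -0.8, -1.1]
grip_width: 21.2
time: 13.22
tool_pos: [491.9, -271.8, 193.7]
tcp_rot: [-2.93, 1.57, 1.819]
contact_force: [0.1, 0.4, -1.5]
grip_width: 21.2
[ 491.89455857 -271.78936185  193.66173081] [[-0.     0.999  0.037]
 [ 0.001  0.037 -0.999]
 [-1.    -0.    -0.001]]
```

View pics/w7.png

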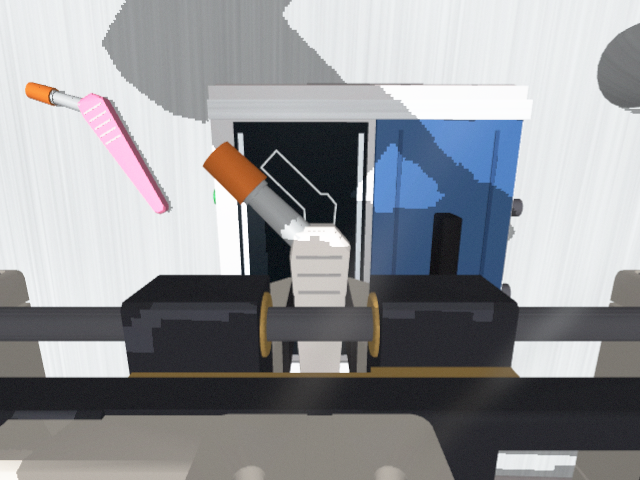

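View pics/s7.png

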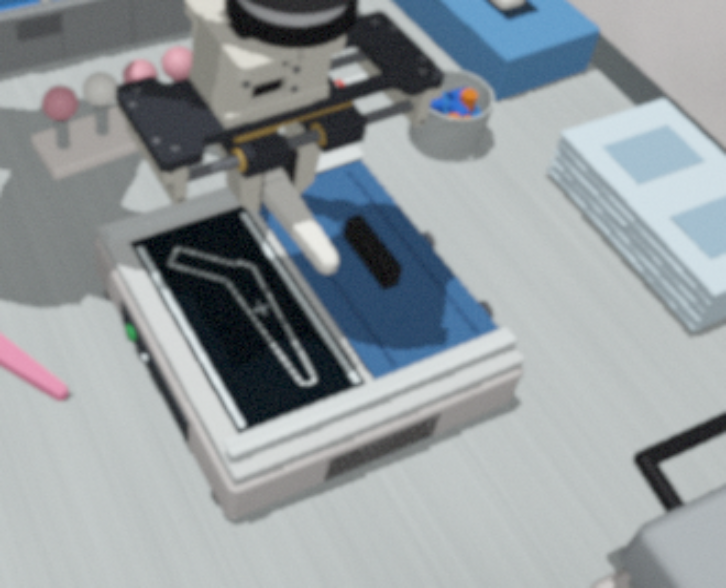

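```bash
python3 - <<'E'
from hold import *
o=sensors.get_obs();print(o['tool_pos'])
c=Cam('wrist')
k=np.zeros((1,));a=cv2.resize(c.im[130:280,190:380],None,fx=4,fy=4,interpolation=cv2.INTER_CUBIC);cv2.imwrite('pics/w7c.png',a)
s=Cam('side');b=cv2.resize(s.im[300:410,320:440],None,fx=6,fy=5.4,interpolation=cv2.INTER_CUBIC)
b=cv2.resize(s.im[300:410,320:440],None,fx=5,fy=5,interpolation=cv2.INTER_CUBIC);cv2.imwrite('pics/s7c.png',b)
print(c.proj(stem_pts(o,[(46,0,6),(67,33,0)])).round(1).tolist())
E
```

```text
[ 492.02428809 -271.8803729   193.77847405]
[[320.9, 228.1], [236.8, 172.6]]
```

View pics/w7c.png

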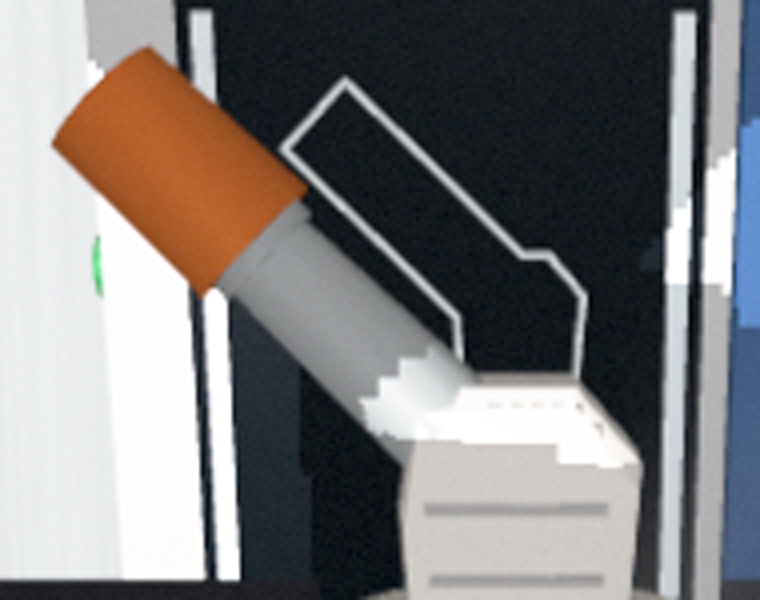

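View pics/s7c.png

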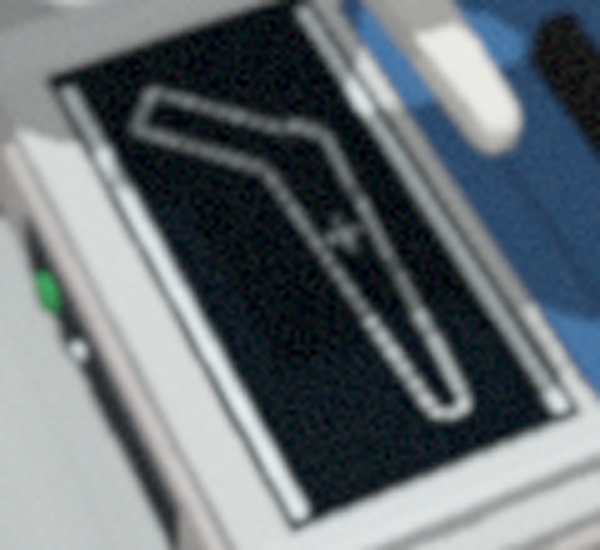

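```bash
python3 - <<'E'
from hold import *
o=sensors.get_obs();c=Cam('wrist')
f=lambda p:(np.array(p)+.5)/4-.5+[190,130]
out=c.onz(f([[547,253],[585,297],[345,80],[283,150],[457,318]]),70)[:,:2]
z=o['tool_pos'][2]+12
st=np.r_[c.onz(f([[577,376],[641,463]]),z+6),c.onz(f([[150,47],[54,144]]),z)][:,:2]
print('out',out.round(1).tolist());print('stem',st.round(1).tolist())
print('diff',(out[:4]-st).round(1).tolist())
g=lambda v:np.degrees(np.arctan2(v[1],v[0]))
print('yaw capend out/stem',g(out[2]-out[3]),g(st[2]-st[3]))
# rigid outline pts model cap corners
from scipy.spatial.transform import Rotation
# glass/rail edges direction: white strips
e=c.onz(f([[190,12],[215,575],[697,12],[672,590]]),70);print('strip yaw',g((e[0]-e[1])[:2]),g((e[2]-e[3])[:2]))
e=c.onz(f([[160,5],[160,5]]),70)
s=Cam('side');h=lambda p:(np.array(p)+.5)/5-.5+[320,300]
S=s.onz(h([[345,236],[155,90],[133,130],[450,413],[320,130],[290,124],[268,168]]),70)[:,:2];print('side cross,capend,capend,tip,shoulder,end,..',S.round(1).tolist(), g(S[0]-S[3]))
t=s.onz(h([[500,150]]),z);print('tip side',t)
E
```

```text
out [[495.4, -233.6], [503.1, -241.8], [456.3, -202.8], [444.6, -216.0], [478.4, -246.8]]
stem [[495.5, -230.9], [502.3, -239.4], [453.3, -201.5], [443.7, -210.9]]
diff [[-0.1, -2.6], [0.9, -2.3], [3.0, -1.3], [0.9, -5.1]]
yaw capend out/stem 48.70047344497299 44.58329798004418
strip yaw 91.58185899769211 91.24457897633178
side cross,capend,capend,tip,shoulder,end,.. [[490.8, -282.4], [456.8, -204.6], [443.3, -217.6], [492.3, -353.4], [501.7, -240.7], [493.4, -234.7], [478.9, -248.5]] 91.18105284212055
tip side [[ 490.80968868 -354.87702017  205.81193079]]
```

```bash
python3 -m crank '[{"dx":1,"dy":0.02,"dz":0.25,"spin":0.01},{"dx":2.5,"dy":0.02,"dz":0.25,"spin":0.01},{"dx":4.5,"dy":0.02,"dz":0.25,"spin":0.01},{"dx":6.5,"dy":0.02,"dz":0.25,"spin":0.01},{"dx":8,"dy":0.02,"dz":0.25,"spin":0.01},{"dx":9,"dy":0.02,"dz":0.25,"spin":0.01},{"dx":9.5,"dy":0.02,"dz":0.25,"spin":0.01},{"dx":9.5,"dy":0.02,"dz":0.25,"spin":0.01},{"dx":9.5,"dy":0.02,"dz":0.25,"spin":0.01},{"dx":9.5,"dy":0.02,"dz":0.25,"spin":0.01}]' 0;python3 - <<'E'
from hold import *
o=sensors.get_obs();print(o['tool_pos'],toolR(o).round(3))
c=Cam('wrist');a=cv2.resize(c.im[130:280,190:380],None,fx=4,fy=4,interpolation=cv2.INTER_CUBIC);cv2.imwrite('pics/w8c.png',a)
s=Cam('side');b=cv2.resize(s.im[280:420,310:450],None,fx=4.2,fy=4.2,interpolation=cv2.INTER_CUBIC);cv2.imwrite('pics/s8c.png',b)
E
```

```text
time: 14.35
tool_pos: [492.6, -275.9, 99.6]
tcp_rot: [0.963, 1.569, -0.582]
contact_force: [0.6, 0.3, -1.7]
grip_width: 21.1
[ 492.63601816 -275.87685663   99.62787501] [[ 0.002  1.     0.026]
 [-0.001  0.026 -1.   ]
 [-1.     0.002  0.001]]
```

View pics/w8c.png

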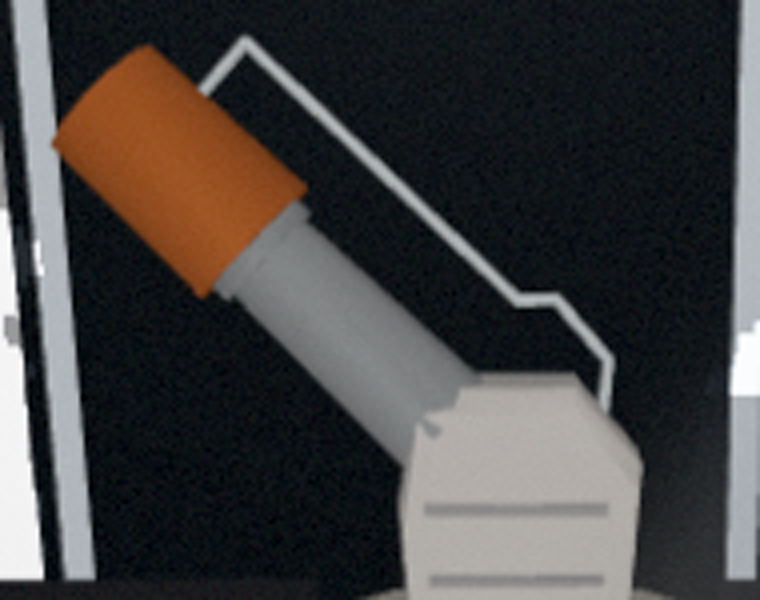

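View pics/s8c.png

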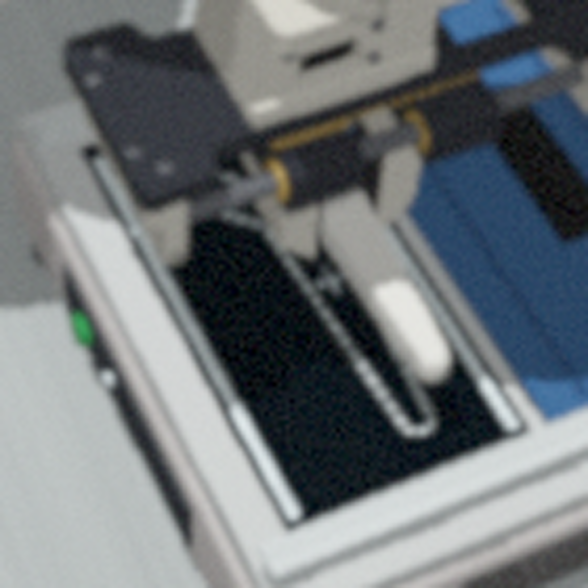

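```bash
cat > chk.py <<'E'
from hold import *
def chk(outpx,z0,tcpz,tip,outtip):
    c=Cam('wrist');f=lambda p:(np.array(p)+.5)/4-.5+[190,130]
    out=c.onz(f(outpx),70)[:,:2]; z=tcpz+z0
    st=np.r_[c.onz(f([[577,376],[641,463]]),z+6)][:,:2]
    print('out',out.round(1).tolist(),'stem',st.round(1).tolist(),'diff',(out[:2]-st).round(1).tolist())
    s=Cam('side');h=lambda p:(np.array(p)+.5)/4.2-.5+[310,280]
    a=s.onz(h([tip]),z-0)[0,:2];b=s.onz(h([outtip]),70)[0,:2];print('side tip stem',a.round(1),'outline',b.round(1))
    return c,s
if __name__=="__main__":
    c,s=chk([[558,297],[612,357],[246,40]],12.3,98.7,[438,378],[416,432])
    f=lambda p:(np.array(p)+.5)/4-.5+[190,130]
    g=lambda v:np.degrees(np.arctan2(v[1],v[0]))
    e=c.onz(f([[29,5],[79,575],[754,5],[741,575]]),70);print('strip yaw',g((e[0]-e[1])[:2]),g((e[2]-e[3])[:2]))
    h=lambda p:(np.array(p)+.5)/4.2-.5+[310,280]
    print('cross',s.onz(h([[329,283]]),70))
E
python3 chk.py
```

```text
out [[495.9, -233.3], [503.2, -240.9], [456.4, -202.5]] stem [[496.6, -234.7], [503.2, -243.3]] diff [[-0.6, 1.4], [0.0, 2.4]]
side tip stem [ 492.5 -357.4] outline [ 490.7 -353.3]
strip yaw 91.95815778362669 92.3891621468809
cross [[ 489.69086368 -282.41252726   70.        ]]
```

```bash
python3 -m crank '[{"dx":0.5,"dy":0,"dz":-0.1,"spin":0},{"dx":1,"dy":0,"dz":-0.1,"spin":0},{"dx":1.5,"dy":0,"dz":-0.1,"spin":0},{"dx":2,"dy":0,"dz":-0.1,"spin":0},{"dx":2,"dy":0,"dz":-0.1,"spin":0},{"dx":2,"dy":0,"dz":-0.1,"spin":0},{"dx":2,"dy":0,"dz":-0.1,"spin":0},{"dx":2,"dy":0,"dz":-0.1,"spin":0}]' 0;python3 - <<'E'
from hold import *
for i in range(3):
    o=sensors.get_obs();print(o['tool_pos'],toolR(o).round(3)[:,1])
    c=Cam('wrist')
a=cv2.resize(c.im[130:280,190:380],None,fx=4,fy=4,interpolation=cv2.INTER_CUBIC);cv2.imwrite('pics/w9c.png',a)
s=Cam('side');b=cv2.resize(s.im[320:400,360:440],None,fx=7,fy=7,interpolation=cv2.INTER_CUBIC);cv2.imwrite('pics/s9c.png',b)
t=Cam('top');b=cv2.resize(t.im[150:290,385:525],None,fx=4.2,fy=4.2,interpolation=cv2.INTER_CUBIC);cv2.imwrite('pics/t9c.png',b)
E
```

```text
time: 15.22
tool_pos: [492.2, -274.6, 78.9]
tcp_rot: [1.092, 1.57, -0.453]
contact_force: [-0.5, 0.7, -0.8]
grip_width: 21.3
[ 492.18310029 -274.58834519   78.87691695] [1.    0.026 0.   ]
[ 492.19642545 -274.60574589   78.94903031] [1.    0.026 0.   ]
[ 492.17950409 -274.56753917   78.94395341] [1.    0.026 0.   ]
```

View pics/w9c.png

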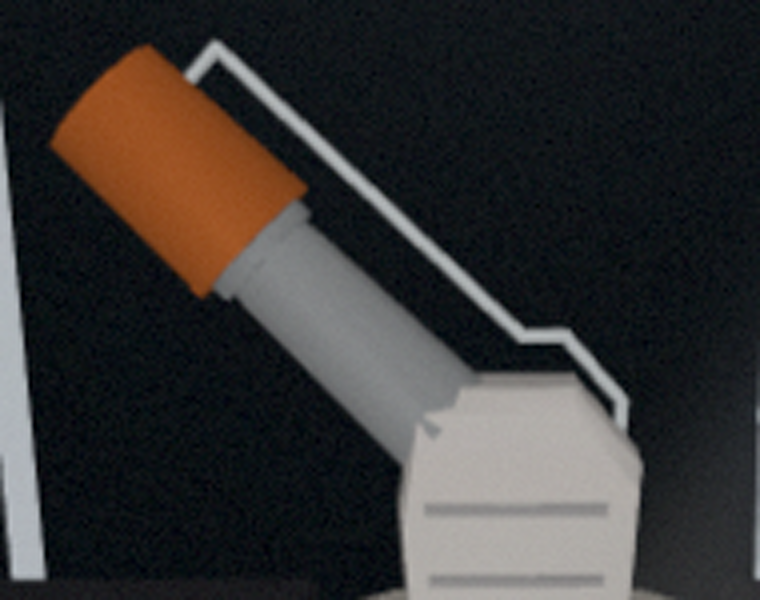

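View pics/s9c.png

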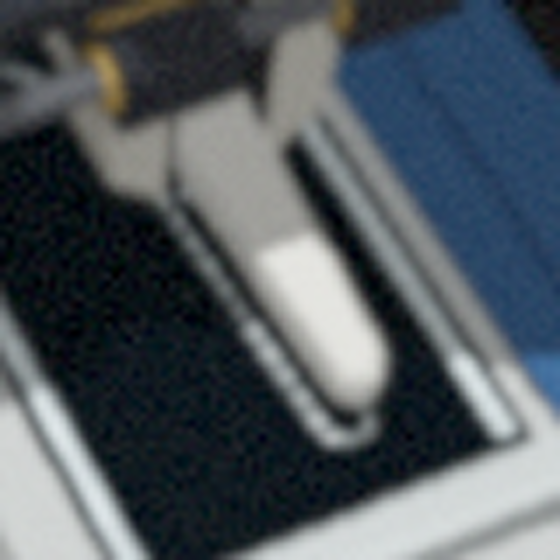

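View pics/t9c.png

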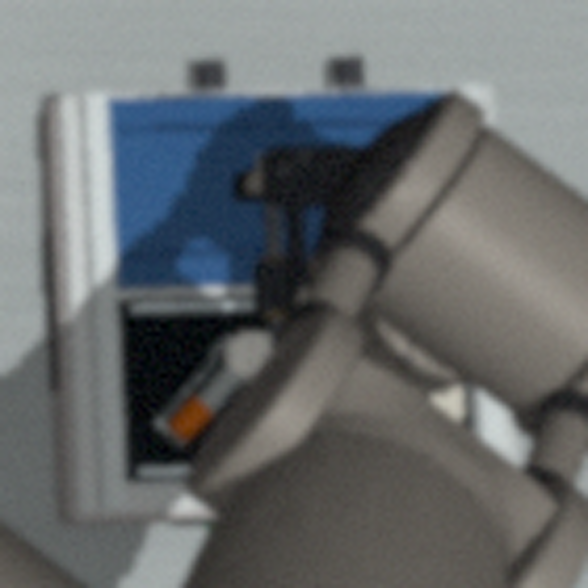

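```bash
python3 - <<'E'
from hold import *
c=Cam('wrist');f=lambda p:(np.array(p)+.5)/4-.5+[190,130]
out=c.onz(f([[568,335],[627,403],[216,44]]),70)[:,:2]; z=78.9+12.3
st=c.onz(f([[577,375],[641,462]]),z+6)[:,:2]; print('wrist out',out.round(1).tolist(),'stem',st.round(1).tolist(),'need',(out[:2]-st).round(1).tolist())
s=Cam('side');h=lambda p:(np.array(p)+.5)/7-.5+[360,320]
a=s.onz(h([[358,409]]),85)[0,:2];b=s.onz(h([[345,444]]),70)[0,:2];print('side tip stem',a.round(1),'outline',b.round(1),'need',(b-a).round(1))
# side: left silhouettes: stem left edge lower (z=85) vs outline left edge at two places
L=s.onz(h([[240,265],[310,385]]),85)[:,:2];O=s.onz(h([[240,322],[310,425]]),70)[:,:2];print('left edge stem',L.round(1).tolist(),'outline',O.round(1).tolist())
t=Cam('top');m=mask(t.im,(3,120,100),(18,255,255),(415,235,445,262));ys,xs=np.nonzero(m);cap=t.onz([[xs.mean(),ys.mean()]],96)[0,:2]
cross=np.array([491.8,-280.]);
for yaw in(91.3,92):
    a=np.radians(yaw);x=np.array([np.cos(a),np.sin(a)]);y=np.array([-x[1],x[0]]);print('top cap',cap.round(1),len(xs),'wanted',(cross+67*x+33*y).round(1))
pts=np.array([[155,424],[181,447]])/4.2-.38+[385,150];print('outline capend mid',t.onz(pts,70)[:,:2].mean(0),'model', (cross+74.1*x+40.1*y))
E
```

```text
wrist out [[496.1, -233.6], [503.3, -241.4], [456.3, -202.3]] stem [[496.1, -233.2], [502.7, -241.7]] need [[0.0, -0.4], [0.6, 0.3]]
side tip stem [ 491.6 -355.1] outline [ 490.6 -354.3] need [-1.   0.8]
left edge stem [[484.2, -312.5], [484.7, -345.9]] outline [[483.1, -317.6], [485.7, -347.1]]
top cap [ 455.9 -215.3] 32 wanted [ 457.3 -213.8]
top cap [ 455.9 -215.3] 32 wanted [ 456.5 -214.2]
outline capend mid [ 448.55818723 -207.79014464] model [ 449.13837513 -207.34460954]
```

```bash
python3 - <<'E'
from hold import *
o=sensors.get_obs();print(o['tool_pos'],abs(o['dq']).max(),o['grip_width'],o['contact_force'])
s=Cam('side');cv2.imwrite('pics/s10.png',s.im)
E
```

```text
[ 492.03371502 -274.4903213    78.73956009] 0.001587514474905099 21.382612913827714 [ 0.34155863 -0.49704733 -2.51268996]
```

View pics/s10.png

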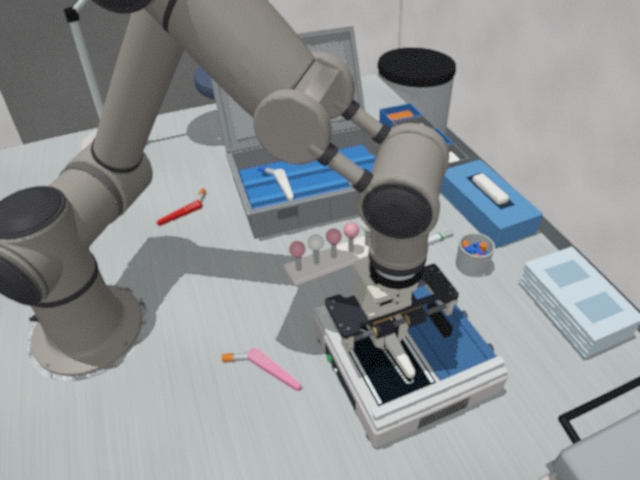

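The side view shows the stem at (405,360) over the window, with the cover back at (445,325). The rack at (330,245) and the cup at (475,253) have not moved. I'm handing in.

```bash
python3 -c "
from plant import bot
print(bot.close_job())"
```

```text
the job is handed in; nothing more can be done
None
```

The dust cover is fully back, and the gripper is holding the orange-capped stem still over the etched outline. I handed the job in at about 16 s of the 54 s allowed; no verdict was reported.

- **Cover:** I slid it back by its tab until it hit the end stop. The tab ended about 94 mm beyond the cross, which is where full travel should leave it. The cover had started about 16 mm open, so my push overran and the wrist force reached about 60 N (limit 120 N).
- **Pick and carry:** I gripped the stem near its balance point and lifted it straight up. I carried it at about 190 mm, well above the 88 mm rack, and saw no contact with the rack or the camera unit.
- **Final position:** the stem's underside is about 15 mm above the glass by the tool reading (78.7 mm). The wrist, side and top views put it within roughly 0.6, 1.3 and 2 mm of the outline.
- **Direction:** it is the same way round as the outline, to within about 0.5–1°. The images disagreed on the camera unit's exact angle, giving 91.2° to 92.4°, and the tool was at 91.5°.
- **Level:** I confirmed this by comparing the images with the expected pose after the lift. I did not measure the tilt separately at the end.
- **Everything else:** in the last side picture the rack, cup and the blue-capped stem that can be seen were in place. The arm hid the other blue-capped stem and the bottle, so I did not check those two after the carry.

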